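# Clamp a specimen on the infrared module until the press knob clicks

### The arm

A 7-joint arm with a two-finger parallel gripper is mounted at the origin on a cart in front of the work surface, level with it; the furniture and walls round the work are solid. World frame = base frame: x ahead of the robot, y to its left, z up, the work surface at z = 0. Lengths are in m, angles in rad, forces in N, time in s.
With the tool pointing down it reaches from about 0.425 to 0.925 m from the base axis. Payload 6.8 kg.
Tool frame: the origin (TCP) lies on the centre line of the jaws, within the pads' length; the fingertips stand 8 mm ahead of it and the grasp point (between the pads) lies 11 mm behind it (bot.tips_ahead is the distance from the TCP to the fingertips, in m); z points along the fingers, y is the line along which they close (so a half turn about z gives the same grasp; the last joint's range is limited). The gripper opens to 85 mm and grips with 20 to 120 N. Pads are 22 mm wide; open, the fingers measure 114 mm over their backs; the gripper's body (76 mm by 85 mm) begins 54 mm behind the grasp point. The pads swing forward as they close: fully open they stand 13 mm farther back than shut.
Start: joints at [1.156, 0.477, 0.022, 1.555, -0.011, 1.109, -0.083], TCP at [0.204, -0.643, 0.239] pointing down, gripper open.
Joint ranges: [-2.96, 2.96], [-0.34, 2.1], [-1.41, 1.46], [0.24, 2.44], [-1.37, 4.51], [0.17, 1.92], [-2.96, 2.96]. Speed limits (rad/s): [2.39, 2.39, 3.14, 3.14, 3.14, 3.14, 3.14].

### API

Orientations are given as a unit quaternion [w, x, y, z].
In Python, from station import bot gives the robot as it stands.
- The arm moves only by the tool send_rows, never from a script. Its argument "deltas" is text: rows parted by semicolons, each of 4 numbers parted by spaces: the shift along the tool's x, y, z in m, then the turn about the tool's z in degrees. In form: x y z spin; .... A call has 1 to 5 rows; each row is the pose to reach, as a shift and turn from the pose commanded when the call began, along the tool's axes at that moment; what a row does not reach only later rows make up. A row lasts 1/10 s, in which the tool goes at most 50 mm and 8.59 degrees, less where a joint would pass 70% of its speed; a pose out of reach is approached as far as the arm can. A call with a gripper value outside its range is refused whole. "claw" is the opening, from 0 (shut) to 1 (fully open), set as the call begins (left out, the last holds). The fingers move at their own pace and stop on an object; "force" is the grip in N (left out, the last holds). Time passes only in rows, so rows that repeat a pose let the fingers close. It gives the time, the measured TCP pose, the force, the opening and the grip force at its end, in the units of the state.
- bot.get_obs(): the state, without advancing time (a new reading comes with each control period).
- bot.read_camera(name): name is "side" or "top" or "wrist"; returns a dict with "img" (480x640x3 uint8, red, green, blue), "depth" (480x640 float32, m along the optical axis (not along the pixel's ray), 0 where there is no reading), "fx", "fy", "cx", "cy" (pixels), "camera_from_world" (4x4, takes a point from world to camera coordinates). Camera axes: x right, y up, looking along -z (the intrinsics and any distortion apply to the point x, -y, -z); pixel columns grow to the right and rows downward; lengths in m; the calibration is good to about 2 mm. The wrist camera is an equidistant fisheye: a pixel r from the principal point sees the ray r / f radians off the axis. A picture is of the moment at which its call begins.
- bot.hand_in(): hands the job in; it is judged then, once.
Trained networks look in a picture, given as the dict that the camera call returned (one of the last four; its "shot" number tells which), for a name from the list of things; names that differ only in an ending like _2 or _b are one class to them, and where a whole thing is asked for, a point or a joint stands for the part that bears it (a point fixed in the world has none). Each returns a list of dicts, best first, with "confidence" (0 to 1); they miss things now and then, are a little off and sometimes report something else, mostly with a low value. They report only what shows in the picture. A call takes as long as a camera call.
- bot.masks_of(picture, query): "mask" (480x640 bool, what is visible of it).
- bot.landmark_of(picture, query): "xyz" ([x, y, z] in m, in world coordinates, good to about 4 mm: a listed point, or the origin of a listed thing).
The state is a dict: "t": time; "q": joint angles; "joint_vel": joint speeds; "joint_torque": joint torques, N m; "eef_pos": TCP position; "tool_rot": TCP orientation; "contact_force": force on the tool from outside, world axes, zero at the start; "torque": the same for the moment, N m; "gripper_width": opening from 0.0 (shut) to 1.0 (fully open); "grasp_force": force on a finger pad.
Only numpy, scipy, OpenCV 4.12 (cv2) and the standard library are available. Lean on these libraries where they do the work, as an engineer would, in place of code of your own. Each camera call takes 0.05 s, during which the arm holds its last target. There are 200 camera calls.

### The job

Load the infrared module: set the round steel specimen disc flat inside the locating ring on the sample plate, without dropping it, then swing the press arm over it, without slamming it, until the arm meets its stop. Turn the black knob clockwise (seen from above) until its slip clutch clicks, which shows that the specimen is pressed on with the set force: one or two clicks, not more. Then let go, leaving the specimen clamped and the other things on the bench where they are.

Things in the scene. Friction and masses are not known exactly. Their poses are not given: they have to be found in the camera images.
- puck: specimen: plain steel disc with a grey inset on its upper face, 30 mm across, 14 mm thick, 55 to 90 g, lying flat on the bench. The point is its centre (7 mm above what it rests on), z its axis
- stage (a point): centre of the round steel sample plate (86 mm across) of the white module (190 x 150 mm, fixed), on the plate's surface, 50 mm above the bench. Round it stands the locating ring: about 34 mm across inside, 41 mm outside, 3 mm high. x points from the module's front towards its column, z up
- pivot (a point): point on the upright axis of the column about which the press arm swings, at mid-height of the arm (94 mm above the bench), 100 mm behind the stage centre
- nose (a point): middle of the narrow nose at the arm's free end, where the arm is pushed or pinched: 14 mm wide, 14 mm high (87 to 101 mm above the bench), 150 mm from the pivot, free from 121 to 170 mm. The arm starts 1.2 to 1.45 rad open, counter-clockwise seen from above; it swings clockwise to its hard stop, the knob then over the stage centre. It stays where left; about 2 N at the nose moves it
- press_arm: grey swing arm, 85 to 103 mm above the bench, carrying knob and spindle; origin on the pivot axis, x points from knob to pivot. The foot of its spindle (12 mm across) hangs 1 to 3.6 mm above the specimen in the ring, at a height that is not measured; it goes down without turning, 1.6 mm per rad of knob, and stays where it is left. Clamped to the click it presses with about 60 N
- knob_top (a point): centre of the top of the black ribbed knob, on its axis, 136 mm above the bench, 100 mm from the pivot. Knob: 46 mm across, 110 to 136 mm above the bench, keeps its height. It turns freely with 0.2 N m (0.05 to 0.18 read at standstill); once the foot bears, this grows over about 0.8 rad to 0.3, then the clutch clicks: torque falls to zero or below for most of each 0.35 rad click
- knob_mark (a point): point on the knob's top, in line with its white line, 10 mm from the axis. It turns with the knob
- stem_mark (a point): point 10 mm from the axis, in line with the slot of the brass stem seen in the knob's centre. It turns with the stem, which drives the spindle, and lies at knob_mark until the clutch slips; each click sets the two 0.35 rad further apart (3.5 mm after one click, 6.8 after two)
- dropper: dropper bottle, 33 mm across, 100 mm tall, stands loose on the bench; origin under its centre
- vial: white screw-cap vial, 27 mm across, 58 mm tall, loose; origin under its centre
- beaker: small beaker, 62 mm wide, 56 mm tall, loose; origin under its centre
- tweezers: steel tweezers, 131 mm long, lying loose; origin under the centre

How it is judged:
On the way, in this order (a step that is already met when the one before it is completed fails the run):
1. the specimen lies flat inside the locating ring, let go (horizontal distance between puck and stage below 0.004 m and z of puck in the frame of stage below 0.0085 m and angle between puck's own z axis and vertical below 0.06 rad and contact force between the fingers and puck below 0.05 N), for 0.2 s.
2. the press arm is swung over the specimen to its stop (horizontal distance between each of puck, knob_top and stage below 0.004 m and z of puck in the frame of stage below 0.0085 m and angle between puck's own z axis and vertical below 0.06 rad), for 0.2 s.
3. the clutch has clicked with the specimen pressed on (all of step 2 and contact force between press_arm and puck above 35 N and distance between knob_mark and stem_mark above 0.0026 m), for 0.1 s.
At the end, for the whole second after the job is handed in: the specimen lies flat inside the ring (within 4 mm of the stage centre), the press arm is at its stop (knob within 4 mm of the stage centre), the spindle presses the specimen with over 35 N and the clutch has clicked once or twice (all of step 3 and distance between knob_mark and stem_mark below 0.0084 m); the robot touches nothing.
It fails at once if the clutch was turned past two clicks (distance between knob_mark and stem_mark above 0.0084 m).
It fails at once if the press arm was slammed round (over 2 rad/s) (angular speed of press_arm above 2 rad/s).
It fails at once if the specimen was dropped (contact force between the fingers and puck below 0.05 N and linear speed of puck above 0.4 m/s).
It fails at once if a bystander was moved by over 20 mm (distance of any of dropper, vial, beaker, tweezers from where it was at the start of the episode above 0.02 m).
It also fails if it takes over 72 s, if anything falls off the work surface, if the arm or the gripper's body presses on something with over 40 N, if the wrist force passes 120 N, or if a joint passes its speed limit or range.

## Working session

There is one attempt and no reset: what is moved stays moved. The work goes in short steps, Python scripts to look and compute and a tool call to move; the robot and the scene stay as the last step left them, time stands still between calls to the robot, and variables do not carry over. Pictures are saved under pics/ and viewed, at most 10 in all, crops included, and the job is handed in when it is done.

Besides the shell and the picture viewer there is one more tool, called after "Call:" as name(argument=value, ...), one argument or row to a line, values as JSON. send_rows: Moves the arm, as the interface text tells. Its arguments: {"type":"object","properties":{"deltas":{"type":"string"},"claw":{"type":"number"},"force":{"type":"number"}},"required":["deltas"]}

```bash
mkdir -p pics; ls; cat > h.py <<'E'
from station import bot
import numpy as np, cv2
np.set_printoptions(precision=4,suppress=True)
def shot(c,fn=None):
    p=bot.read_camera(c)
    if fn: cv2.imwrite('pics/'+fn,p['img'][:,:,::-1])
    return p
def lm(p,names):
    for n in names:
        r=bot.landmark_of(p,n)
        print(n,[(np.round(d['xyz'],4).tolist(),round(d['confidence'],2)) for d in r[:2]])
def unproj(p,u,v,d):
    x=(u-p['cx'])/p['fx']*d; y=(v-p['cy'])/p['fy']*d
    T=np.linalg.inv(p['camera_from_world'])
    return (T@np.array([x,-y,-d,1]))[:3]
def state():
    o=bot.get_obs()
    for k in ['t','q','eef_pos','tool_rot','contact_force','torque','gripper_width','grasp_force']: print(k,np.round(o[k],4))
E
python3 - <<'E'
from h import *
state()
N=['puck','stage','pivot','nose','knob_top','knob_mark','stem_mark','dropper','vial','beaker','tweezers']
for c in ['top','side']:
    p=shot(c,c+'0.png'); print(c,p['fx'],p['cx'],p['camera_from_world']); lm(p,N)
    for n in ['puck']:
        for m in bot.masks_of(p,n)[:1]:
            M=m['mask'];v,u=np.nonzero(M);d=p['depth'][M];w=np.array([unproj(p,a,b,e) for a,b,e in zip(u,v,d)])
            print(n,m['confidence'],u.mean(),v.mean(),len(u),w.mean(0),np.median(w,0),w.min(0),w.max(0))
E
```

```text
pics
t 0.0
q [ 1.1559  0.4778  0.0223  1.5565 -0.0115  1.1093 -0.0831]
eef_pos [ 0.2037 -0.6429  0.2383]
tool_rot [-0.0009  0.9883  0.1528 -0.0002]
contact_force [-0.177   0.7357 -0.7832]
torque [ 0.024  -0.0206 -0.0173]
gripper_width 0.997
grasp_force 0.0
top 574.0216697119733 305.77958497395343 [[ 0.0149 -0.9999 -0.0041 -0.1084]
 [ 0.9809  0.0138  0.1941 -0.4946]
 [-0.194  -0.0069  0.981  -1.0137]
 [ 0.      0.      0.      1.    ]]
puck [([0.4056, -0.1875, 0.0113], 0.59), ([0.5359, -0.3464, -0.0015], 0.55)]
stage [([0.4952, 0.0719, 0.0556], 0.79)]
pivot [([0.5629, -0.0059, 0.0956], 0.97)]
nose []
knob_top [([0.466, -0.0367, 0.135], 0.55)]
knob_mark [([0.477, -0.0366, 0.1373], 0.73)]
stem_mark [([0.476, -0.036, 0.1367], 0.73), ([0.5369, -0.3438, -0.0021], 0.18)]
dropper [([0.4767, -0.0384, 0.138], 0.32)]
vial [([0.564, -0.2649, 0.0026], 0.56), ([0.4778, -0.0398, 0.1373], 0.36)]
beaker [([0.538, -0.3422, -0.0034], 0.86)]
tweezers [([0.4046, -0.381, 0.0019], 0.48)]
puck 0.72 347.6544502617801 291.9109947643979 191 [ 0.403  -0.1811  0.0137] [ 0.4029 -0.1816  0.0139] [ 0.3893 -0.1959 -
[... 277 characters left out ...]
.0034], 0.61)]
stage [([0.4948, 0.0704, 0.0508], 0.81)]
pivot [([0.5582, -0.0029, 0.0968], 0.93)]
nose [([0.4239, -0.0643, 0.092], 0.89), ([0.5638, -0.271, -0.0027], 0.7)]
knob_top [([0.4704, -0.0459, 0.1351], 0.55)]
knob_mark [([0.4782, -0.0328, 0.1343], 0.62)]
stem_mark [([0.4804, -0.0378, 0.1378], 0.97)]
dropper [([0.3589, -0.1011, 0.0005], 0.92)]
vial [([0.567, -0.2676, 0.0004], 0.82), ([0.4027, -0.1806, 0.0083], 0.61)]
beaker [([0.5367, -0.3471, 0.0041], 0.72)]
tweezers [([0.4087, -0.3813, 0.0019], 0.7), ([0.4937, 0.0718, 0.0509], 0.55)]
puck 0.52 303.320987654321 220.320987654321 162 [ 0.4081 -0.1815  0.0125] [ 0.4081 -0.1812  0.0135] [ 0.3878 -0.1973 -0.0015] [ 0.4215 -0.1682  0.0189]
```

View pics/top0.png

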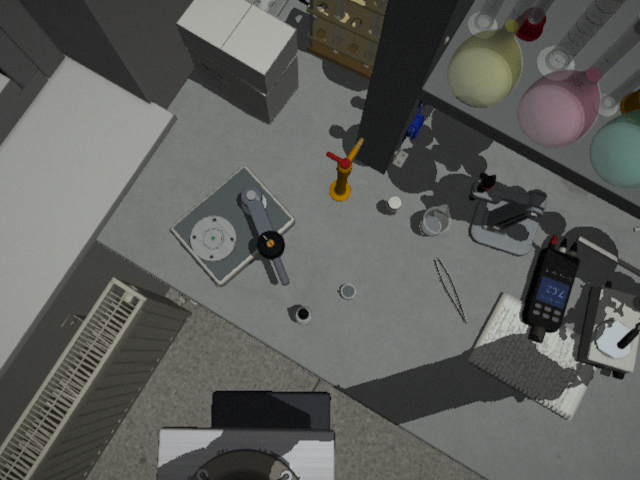

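View pics/side0.png

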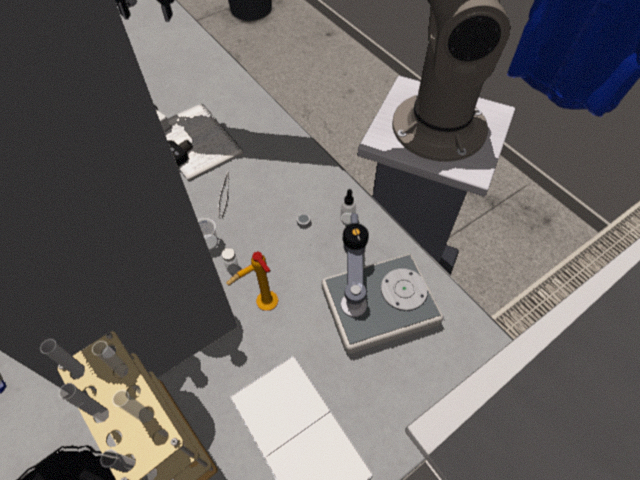

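The top view shows the stage at (213,238), pivot (252,197), knob (270,244), nose (282,277), puck (347,291) and dropper (303,315). The side view agrees. The pivot–stage distance comes out at 0.10 m and the opening at about 1.26 rad, both consistent with what was given.

```bash
cat >> h.py <<'E'
def yaw():
    w,x,y,z=bot.get_obs()['tool_rot']
    return np.degrees(np.arctan2(2*(x*y+w*z),1-2*(y*y+z*z)))
def go(x,y,z,yw=None):
    "shift in tool axes, spin in deg, from measured pose to target"
    from scipy.spatial.transform import Rotation as R
    o=bot.get_obs();w=o['tool_rot']
    d=R.from_quat([w[1],w[2],w[3],w[0]]).inv().apply(np.array([x,y,z])-o['eef_pos'])
    c=yaw(); s=0 if yw is None else -((yw-c+180)%360-180)
    print('shift mm',np.round(d*1000,1),'spin',round(s,1),'yaw now',round(c,1),'q7',np.round(o['q'][6],3),'pos',np.round(o['eef_pos'],4))
E
python3 - <<'E'
from h import *
print(bot.tips_ahead)
go(0.404,-0.182,0.15)
go(0.404,-0.182,0.15,66)
p=shot('top')
for u,v in [(95,235),(130,180),(170,120),(60,200),(340,165),(357,150),(240,150),(303,312),(380,160),(150,100)]: print(u,v,unproj(p,u,v,p['depth'][v,u]))
E
```

```text
0.008
shift mm [ 330.2 -379.5   89.3] spin 0 yaw now 17.6 q7 -0.083 pos [ 0.2039 -0.6435  0.2393]
shift mm [ 330.2 -379.5   89.3] spin -48.4 yaw now 17.6 q7 -0.083 pos [ 0.2039 -0.6435  0.2393]
95 235 [0.4973 0.2879 0.0534]
130 180 [0.6014 0.2285 0.0612]
170 120 [0.7202 0.1603 0.0641]
60 200 [0.5599 0.3536 0.0658]
340 165 [ 0.5987 -0.1575  0.1723]
357 150 [ 0.6347 -0.1881  0.1469]
240 150 [0.6841 0.0328 0.0032]
303 312 [ 0.3585 -0.0987  0.0982]
380 160 [ 0.6452 -0.2378  0.066 ]
150 100 [0.7521 0.1956 0.0823]
```

Call:
send_rows(
  deltas="0.030 -0.034 0.008 0; 0.060 -0.069 0.016 0; 0.090 -0.104 0.024 0; 0.120 -0.138 0.032 0; 0.150 -0.172 0.040 0",
  claw=0.7,
  force=30,
)

```text
t: 1.85
eef_pos: [0.2954, -0.4326, 0.1993]
tool_rot: [0.0, 0.988, 0.153, 0.0]
contact_force: [0.7, 0.0, -0.5]
gripper_width: 0.699
grasp_force: 0.0
```

Call:
send_rows(
  deltas="0.030 -0.034 0.008 0; 0.060 -0.069 0.016 0; 0.090 -0.104 0.024 0; 0.120 -0.138 0.032 0; 0.150 -0.172 0.040 0",
)

```text
t: 2.35
eef_pos: [0.3866, -0.2234, 0.1594]
tool_rot: [0.0, 0.988, 0.153, 0.0]
contact_force: [0.9, -0.0, -0.1]
gripper_width: 0.698
grasp_force: 0.0
```

Call:
send_rows(
  deltas="0.015 -0.017 0.005 0; 0.030 -0.035 0.009 0; 0.030 -0.035 0.009 0; 0.030 -0.035 0.009 0",
)

```text
t: 2.75
eef_pos: [0.4041, -0.1825, 0.1504]
tool_rot: [0.0, 0.988, 0.153, 0.0]
contact_force: [-0.3, -0.4, -0.4]
gripper_width: 0.7
grasp_force: 0.0
```

```bash
python3 - <<'E'
from h import *
state(); go(0.404,-0.182,0.10)
p=shot('wrist','w1.png'); print(p['fx'],p['cx'],p['cy'],p['camera_from_world']); lm(p,['puck','dropper'])
m=bot.masks_of(p,'puck')
for d in m[:2]:
    v,u=np.nonzero(d['mask']); print(d['confidence'],u.mean(),v.mean(),len(u),np.median(p['depth'][d['mask']]))
E
```

```text
t 2.75
q [ 0.487   0.23   -0.2296  2.162   0.076   0.7567 -1.0549]
eef_pos [ 0.4041 -0.1825  0.1504]
tool_rot [0.0001 0.9882 0.1534 0.    ]
contact_force [-0.293  -0.3603 -0.3687]
torque [-0.0224  0.0325  0.0563]
gripper_width 0.6998
grasp_force 0.0
shift mm [ 0.  -0.5 50.4] spin 0 yaw now 17.6 q7 -1.055 pos [ 0.4041 -0.1825  0.1504]
371.64829954431775 322.03307121132025 240.52580188858246 [[ 0.3028 -0.953   0.0002 -0.2959]
 [ 0.9038  0.2871 -0.3175 -0.2995]
 [ 0.3025  0.0963  0.9483 -0.4015]
 [ 0.      0.      0.      1.    ]]
puck [([0.3972, -0.1828, 0.0091], 0.95)]
dropper [([0.3549, -0.1046, 0.0004], 0.84), ([0.4725, -0.0318, 0.1358], 0.39)]
0.83 322.4895833333333 228.51116071428572 1344 0.28348565
```

View pics/w1.png

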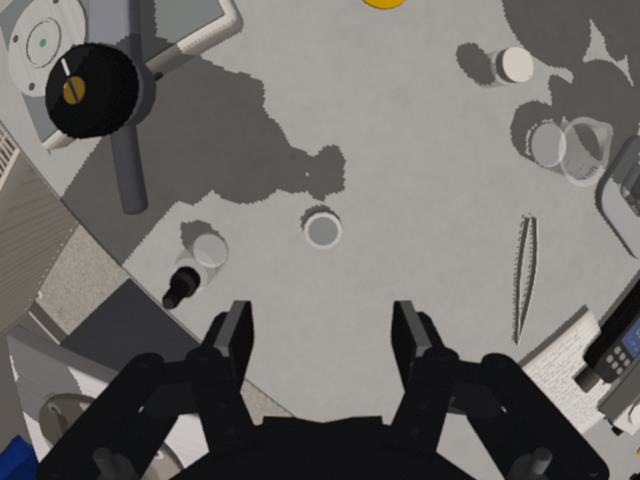

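Wrist view: the puck is at (323,229), between the jaw lines and ahead of them. The dropper (190,270) is clear to the left.

```bash
cat >> h.py <<'E'
def ray_w(p,u,v,z):
    "wrist pixel -> world point on plane z"
    dx,dy=u-p['cx'],v-p['cy']; r=np.hypot(dx,dy); th=r/p['fx']
    d=np.array([np.sin(th)*dx/r,-np.sin(th)*dy/r,-np.cos(th)])
    T=np.linalg.inv(p['camera_from_world']); c=T[:3,3]; w=T[:3,:3]@d
    return c+w*(z-c[2])/w[2]
def ray_p(p,u,v,z):
    T=np.linalg.inv(p['camera_from_world']); c=T[:3,3]
    w=T[:3,:3]@np.array([(u-p['cx'])/p['fx'],-(v-p['cy'])/p['fy'],-1]); return c+w*(z-c[2])/w[2]
E
python3 - <<'E'
from h import *
p=shot('wrist'); T=np.linalg.inv(p['camera_from_world']); print('cam',T[:3,3])
m=bot.masks_of(p,'puck')[0]['mask']; v,u=np.nonzero(m)
print(ray_w(p,u.mean(),v.mean(),0.012))
g=cv2.GaussianBlur(cv2.cvtColor(p['img'],cv2.COLOR_RGB2GRAY),(3,3),0)
a,b=int(u.mean()),int(v.mean())
c=cv2.HoughCircles(g[b-40:b+40,a-40:a+40],cv2.HOUGH_GRADIENT,1,100,param1=80,param2=10,minRadius=15,maxRadius=22)
if c is not None:
    x,y,r=c[0,0]; P=ray_w(p,x+a-40,y+b-40,0.014); print('hough',x+a-40,y+b-40,r,P); go(P[0],P[1],0.013,17.6)
E
```

```text
cam [ 0.4814 -0.1587  0.2857]
[ 0.4039 -0.1827  0.012 ]
hough 321.5 228.5 19.1 [ 0.4037 -0.1828  0.014 ]
shift mm [  0.1  -0.6 137.4] spin -0.1 yaw now 17.5 q7 -1.055 pos [ 0.4038 -0.1833  0.1504]
```

Call:
send_rows(
  deltas="0 -0.0005 0.040 0; 0 -0.0005 0.080 0; 0 -0.0005 0.110 0; 0 -0.0005 0.130 0; 0 -0.0005 0.137 0",
  claw=0.6,
  force=20,
)

```text
t: 3.55
eef_pos: [0.4026, -0.182, 0.0116]
tool_rot: [-0.001, 0.988, 0.153, -0.001]
contact_force: [0.2, -0.0, 1.5]
gripper_width: 0.602
grasp_force: 0.0
```

Call:
send_rows(
  deltas="0 0 0 0; 0 0 0 0; 0 0 0 0; 0 0 0 0; 0 0 0 0",
  claw=0.2,
)

```text
t: 4.05
eef_pos: [0.4043, -0.1823, 0.0139]
tool_rot: [0.0, 0.988, 0.153, 0.001]
contact_force: [-0.3, -0.6, -1.0]
gripper_width: 0.339
grasp_force: 19.8
```

```bash
python3 - <<'E'
from h import *
state()
E
```

```text
t 4.05
q [ 0.4241  0.487  -0.1684  2.2423  0.1923  0.4238 -1.1647]
eef_pos [ 0.4043 -0.1823  0.0139]
tool_rot [0.0003 0.9883 0.1527 0.0006]
contact_force [-0.3468 -0.6159 -1.0324]
torque [ 0.0438 -0.0441  0.0725]
gripper_width 0.3386
grasp_force 19.7962
```

Call:
send_rows(
  deltas="0 0 0 0; 0 0 0 0; 0 0 0 -6; 0 0 0 -14; 0 0 0 -22",
  claw=0.55,
)

```text
t: 4.55
eef_pos: [0.404, -0.1821, 0.0134]
tool_rot: [0.0, 0.94, 0.341, 0.0]
contact_force: [0.2, -0.0, -0.5]
gripper_width: 0.551
grasp_force: 0.0
```

Call:
send_rows(
  deltas="0 0 0 -8; 0 0 0 -16; 0 0 0 -24; 0 0 0 -32; 0 0 0 -40",
)

```text
t: 5.05
eef_pos: [0.4039, -0.1822, 0.0134]
tool_rot: [0.0, 0.767, 0.642, -0.0]
contact_force: [0.2, -0.0, 0.1]
gripper_width: 0.546
grasp_force: 0.0
```

Call:
send_rows(
  deltas="0 0 0 -8; 0 0 0 -16; 0 0 0 -24; 0 0 0 -28; 0 0 0 -28",
)

```text
t: 5.55
eef_pos: [0.4038, -0.1822, 0.0132]
tool_rot: [-0.0, 0.591, 0.807, 0.0]
contact_force: [-0.5, 0.0, -0.1]
gripper_width: 0.551
grasp_force: 0.0
```

Call:
send_rows(
  deltas="0 0 0 0; 0 0 0 0; 0 0 0 0; 0 0 0 0; 0 0 0 0",
  claw=0.2,
  force=30,
)

```text
t: 6.05
eef_pos: [0.4039, -0.1821, 0.0135]
tool_rot: [0.0, 0.591, 0.807, -0.0]
contact_force: [-1.7, -0.1, 5.6]
gripper_width: 0.329
grasp_force: 29.4
```

```bash
python3 - <<'E'
from h import *
state()
p=shot('top','t1.png'); s=shot('side')
for c,P in (('top',p),('side',s)):
    lm(P,['stage','pivot','nose','puck'])
print(yaw()); go(0.495,0.0712,0.12,-yaw()*0+107)
E
```

```text
t 6.05
q [ 0.7565  0.5452 -0.567   2.2209  0.591   0.5243  0.0381]
eef_pos [ 0.4039 -0.1821  0.0135]
tool_rot [ 0.0001  0.5909  0.8067 -0.0002]
contact_force [-1.7479 -0.1354  5.5548]
torque [-0.002   0.2676 -0.0669]
gripper_width 0.3287
grasp_force 29.416
stage [([0.4964, 0.0664, 0.0489], 0.74)]
pivot [([0.5638, -0.0045, 0.0947], 0.84)]
nose [([0.4276, -0.0658, 0.0956], 0.56)]
puck [([0.496, 0.0664, 0.051], 0.66)]
stage [([0.4938, 0.0691, 0.0499], 0.57)]
pivot [([0.5592, -0.0014, 0.097], 0.9)]
nose [([0.4226, -0.0655, 0.0904], 0.82), ([0.4723, -0.0453, 0.1349], 0.51)]
puck [([0.4015, -0.1793, 0.0075], 0.49)]
107.55465585820275
shift mm [ 214.   163.3 -106.6] spin 0.6 yaw now 107.6 q7 0.038 pos [ 0.4039 -0.1821  0.0135]
```

Call:
send_rows(
  deltas="0 0 -0.003 0; 0 0 -0.020 0; 0 0 -0.060 0; 0 0 -0.100 0; 0 0 -0.140 0",
)

```text
t: 7.05
eef_pos: [0.4034, -0.1816, 0.1545]
tool_rot: [-0.001, 0.591, 0.807, 0.0]
contact_force: [1.3, -1.4, -0.3]
gripper_width: 0.332
grasp_force: 29.8
```

Call:
send_rows(
  deltas="0.015 0.012 -0.030 0; 0.045 0.038 -0.045 0; 0.075 0.063 -0.047 0; 0.105 0.088 -0.047 0; 0.120 0.100 -0.047 0",
)

```text
t: 7.55
eef_pos: [0.4639, -0.0339, 0.2009]
tool_rot: [0.0, 0.589, 0.808, 0.001]
contact_force: [-0.3, 1.0, -1.3]
gripper_width: 0.332
grasp_force: 29.8
```

Call:
send_rows(
  deltas="0.014 0.012 0 0; 0.014 0.012 0 0; 0.014 0.012 0 0",
)

```text
t: 7.85
eef_pos: [0.4697, -0.0206, 0.2]
tool_rot: [-0.0, 0.59, 0.807, -0.0]
contact_force: [-0.3, 0.3, -0.0]
gripper_width: 0.323
grasp_force: 29.8
```

```bash
python3 - <<'E'
from h import *
state()
p=shot('wrist','w2.png'); lm(p,['stage','pivot','puck','knob_top','nose'])
t=shot('top'); s=shot('side')
cv2.imwrite('pics/m2.png',np.hstack([cv2.resize(t['img'][190:290,165:295,::-1],None,fx=3,fy=3,interpolation=cv2.INTER_CUBIC),cv2.resize(s['img'][200:300,310:440,::-1],None,fx=3,fy=3,interpolation=cv2.INTER_CUBIC)]))
lm(t,['stage','puck']);lm(s,['stage','puck'])
E
```

```text
t 7.85
q [ 0.6677  0.299  -0.8747  2.026   0.2835  0.9408 -0.0472]
eef_pos [ 0.4697 -0.0206  0.2   ]
tool_rot [-0.0003  0.5904  0.8071 -0.0003]
contact_force [-0.3467  0.261  -0.0344]
torque [-0.0547 -0.0446 -0.002 ]
gripper_width 0.323
grasp_force 29.8337
stage [([0.4964, 0.0622, 0.0477], 0.7)]
pivot [([0.5589, -0.0054, 0.0902], 0.69)]
puck [([0.468, -0.0199, 0.1964], 0.71)]
knob_top [([0.4682, -0.0405, 0.1363], 0.64)]
nose [([0.4259, -0.0618, 0.0934], 0.85)]
stage []
puck []
stage [([0.4712, -0.0451, 0.1332], 0.75), ([0.4941, 0.0736, 0.0508], 0.55)]
puck []
```

View pics/w2.png

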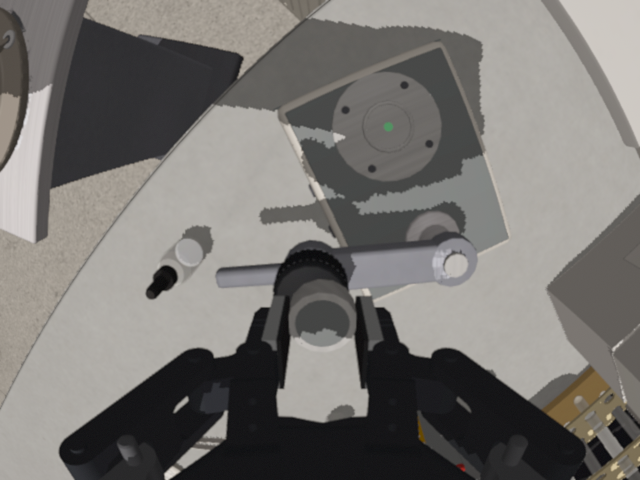

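Wrist view: the puck is held level in the pads at (322,315). The plate centre (green dot) is at (388,127), and the column cap is at (455,262).

```bash
python3 - <<'E'
from h import *
def green(im,r):
    y0,y1,x0,x1=r; h=cv2.cvtColor(im,cv2.COLOR_RGB2HSV)[y0:y1,x0:x1]
    m=(h[...,0]>45)&(h[...,0]<90)&(h[...,1]>70); v,u=np.nonzero(m); return u.mean()+x0,v.mean()+y0,len(u)
p=shot('wrist')
u,v,n=green(p['img'],(90,165,350,425)); print('green',u,v,n); P=ray_w(p,u,v,0.05); print(P)
im=p['img'].astype(int); 
# plate rim ellipse via mask of stage network
for m in bot.masks_of(p,'stage')[:2]:
    M=m['mask']; b,a=np.nonzero(M); print(m['confidence'],len(a),a.mean(),b.mean())
for c in ('top','side'):
    q=bot.read_camera(c)
    try: print(c,green(q['img'],(200,280,170,250) if c=='top' else (265,310,370,435)), ray_p(q,*green(q['img'],(200,280,170,250) if c=='top' else (265,310,370,435))[:2],0.05))
    except Exception as e: print(c,e)
go(P[0],P[1],0.20); go(P[0],P[1],0.066)
E
```

```text
green 387.05 125.95 60
[0.4936 0.0695 0.05  ]
0.58 42841 388.1450713101935 180.96617726010132
0.19 9839 360.66022969814003 264.77345258664496
top (np.float64(nan), np.float64(nan), 0) [nan nan nan]
side (np.float64(403.8), np.float64(288.0), 10) [0.495  0.0687 0.05  ]
shift mm [78.7 49.5  0.3] spin 0 yaw now 107.6 q7 -0.048 pos [ 0.4702 -0.0205  0.2003]
shift mm [ 78.7  49.5 134.3] spin 0 yaw now 107.6 q7 -0.048 pos [ 0.4702 -0.0205  0.2003]<stdin>:4: RuntimeWarning: Mean of empty slice.
  ret = ret.dtype.type(ret / rcount)
```

Call:
send_rows(
  deltas="0.020 0.012 0 0; 0.045 0.028 0 0; 0.068 0.043 0 0; 0.079 0.050 0 0; 0.079 0.050 0.030 0",
)

```text
t: 9.15
eef_pos: [0.4971, 0.073, 0.1732]
tool_rot: [0.002, 0.59, 0.808, 0.003]
contact_force: [-0.0, -0.2, -1.2]
gripper_width: 0.327
grasp_force: 29.8
```

Call:
send_rows(
  deltas="0 0 0.040 0; 0 0 0.065 0; 0 0 0.080 0; 0 0 0.080 0",
)

```text
t: 9.55
eef_pos: [0.4928, 0.0693, 0.0887]
tool_rot: [-0.001, 0.591, 0.807, -0.001]
contact_force: [-0.5, 0.9, 0.2]
gripper_width: 0.331
grasp_force: 29.9
```

```bash
python3 - <<'E'
from h import *
state()
p=shot('wrist'); t=shot('top'); s=shot('side')
f=lambda im:cv2.resize(im[...,::-1],(400,300),interpolation=cv2.INTER_CUBIC)
cv2.imwrite('pics/m3.png',np.vstack([np.hstack([f(p['img'][220:370,220:420]),f(t['img'][180:285,150:290])]),np.hstack([f(s['img'][225:330,320:460]),f(p['img'])])]))
go(0.494,0.069,0.066)
E
```

```text
t 9.55
q [ 0.358   0.516  -0.7714  2.0569  0.5151  0.7713 -0.4242]
eef_pos [0.4928 0.0693 0.0887]
tool_rot [-0.0013  0.5908  0.8068 -0.0013]
contact_force [-0.4564  0.8892  0.189 ]
torque [-0.0291  0.0585  0.0531]
gripper_width 0.3313
grasp_force 29.8535
shift mm [-0.8 -1.3 25.5] spin 0 yaw now 107.6 q7 -0.424 pos [0.495  0.0701 0.0915]
```

View pics/m3.png

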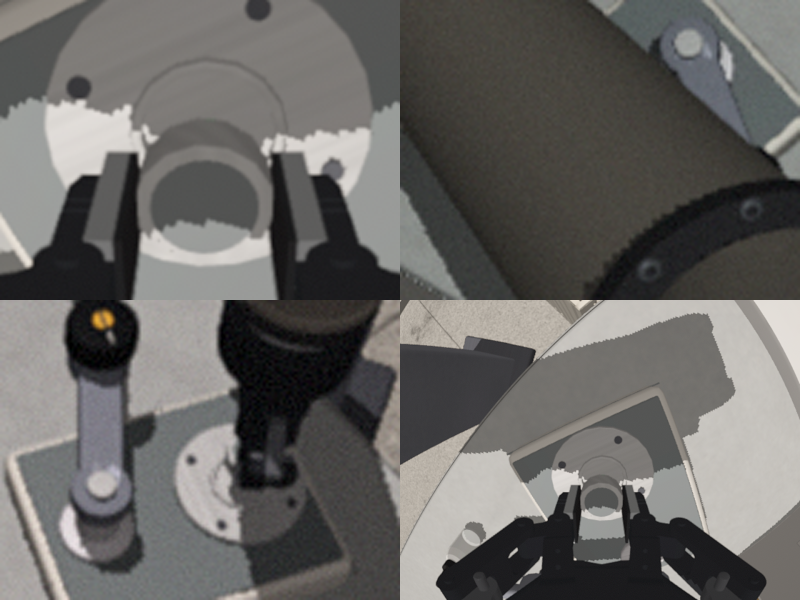

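```bash
cat >> h.py <<'E'
def proj_w(p,P):
    P=np.atleast_2d(P); c=(p['camera_from_world']@np.c_[P,np.ones(len(P))].T)[:3]
    r=np.hypot(c[0],c[1]); th=np.arctan2(r,-c[2]); return np.c_[p['cx']+p['fx']*th*c[0]/r, p['cy']-p['fx']*th*c[1]/r]
def fitcirc(p,x0,y0,z,R,angs,span=.005,fit_r=True):
    g=cv2.GaussianBlur(cv2.cvtColor(p['img'],cv2.COLOR_RGB2GRAY).astype(np.float32),(0,0),1.0)
    best=None
    S=lambda x,y,r:cv2.remap(g,*[q.astype(np.float32) for q in proj_w(p,np.c_[x+r*np.cos(angs),y+r*np.sin(angs),np.full(len(angs),z)]).T.reshape(2,1,-1)],cv2.INTER_LINEAR)[0]
    for r in (R+np.arange(-.001,.0011,.0005) if fit_r else [R]):
        for x in x0+np.arange(-span,span+1e-6,.0005):
            for y in y0+np.arange(-span,span+1e-6,.0005):
                s=np.minimum(np.abs(S(x,y,r+.0008)-S(x,y,r-.0008)),25).mean()
                if best is None or s>best[0]: best=(s,x,y,r)
    return np.round(best,4)
E
python3 - <<'E'
from h import *
o=bot.get_obs(); e=o['eef_pos']; print(e); yw=np.radians(yaw())
p=shot('wrist')
A=lambda a,b:yw+np.radians(np.arange(a,b,2))
print('plate',fitcirc(p,.494,.07,.05,.043,A(-75,75)))
print('ring outer',fitcirc(p,.494,.07,.053,.0205,A(-60,60)))
print('puck top',fitcirc(p,e[0],e[1],e[2]+.0005,.015,A(-60,240)))
print('puck top fullcircle',fitcirc(p,e[0],e[1],e[2]+.0005,.015,A(-180,180)))
print(bot.get_obs()['eef_pos'])
E
```

```text
[0.495  0.0701 0.0915]
plate [24.915   0.4935  0.0695  0.0425]
ring outer [10.3317  0.4935  0.069   0.0195]
puck top [22.6777  0.495   0.0696  0.015 ]
puck top fullcircle [22.9234  0.495   0.0696  0.015 ]
[0.4951 0.0701 0.0917]
```

Call:
send_rows(
  deltas="0 -0.0013 0 0; 0 -0.0013 0.010 0; 0 -0.0013 0.018 0; 0 -0.0013 0.022 0; 0 -0.0013 0.022 0",
)

```text
t: 10.25
eef_pos: [0.4921, 0.0694, 0.0674]
tool_rot: [-0.001, 0.591, 0.807, -0.001]
contact_force: [-0.7, 0.0, -0.4]
gripper_width: 0.33
grasp_force: 29.9
```

Call:
send_rows(
  deltas="0 0 0.001 0; 0 0 0.002 0; 0 0 0.003 0; 0 0 0.004 0; 0 0 0.004 0",
)

```text
t: 10.75
eef_pos: [0.4927, 0.0695, 0.0643]
tool_rot: [0.0, 0.591, 0.807, -0.0]
contact_force: [-0.3, -0.4, -0.8]
gripper_width: 0.327
grasp_force: 29.9
```

Call:
send_rows(
  deltas="0 0 0.0005 0; 0 0 0.001 0; 0 0 0.001 0; 0 0 0.001 0",
)

```text
t: 11.15
eef_pos: [0.4928, 0.0695, 0.0635]
tool_rot: [0.0, 0.591, 0.807, -0.0]
contact_force: [-1.6, -0.9, 4.7]
gripper_width: 0.334
grasp_force: 30.3
```

```bash
python3 - <<'E'
from h import *
state(); go(0.4938,0.0697,0.0635)
E
```

```text
t 11.15
q [ 0.3278  0.5526 -0.7374  2.0734  0.5638  0.722  -0.4666]
eef_pos [0.4928 0.0695 0.0635]
tool_rot [ 0.0002  0.5908  0.8068 -0.    ]
contact_force [-1.5719 -0.9217  4.7065]
torque [-0.1807  0.3401 -0.0443]
gripper_width 0.3338
grasp_force 30.2688
shift mm [-0.1  1.   0. ] spin 0 yaw now 107.6 q7 -0.467 pos [0.4928 0.0695 0.0635]
```

Call:
send_rows(
  deltas="0 0 0 0; 0 0 0 0; 0 0 -0.002 0; 0 0 -0.004 0; 0 0 -0.008 0",
  claw=0.55,
)

```text
t: 11.65
eef_pos: [0.4926, 0.0695, 0.0714]
tool_rot: [-0.0, 0.591, 0.807, -0.0]
contact_force: [-0.0, -0.0, -0.4]
gripper_width: 0.55
grasp_force: 0.0
```

Call:
send_rows(
  deltas="0 0 -0.020 0; 0 0 -0.050 0; 0 0 -0.090 0; 0 0 -0.120 0; 0 0 -0.120 0",
)

```text
t: 12.15
eef_pos: [0.4952, 0.0705, 0.1955]
tool_rot: [0.003, 0.591, 0.807, 0.002]
contact_force: [0.3, -0.0, 0.2]
gripper_width: 0.549
grasp_force: 0.0
```

```bash
python3 - <<'E'
from h import *
yw=np.radians(yaw())
p=shot('wrist'); s=shot('side')
A=lambda a,b:yw+np.radians(np.arange(a,b,2))
print('plate',fitcirc(p,.494,.07,.05,.043,A(-75,75)))
P=fitcirc(p,.494,.07,.064,.015,A(-180,180)); print('puck top z.064',P, fitcirc(p,.494,.07,.067,.015,A(-180,180)))
lm(p,['puck','nose','pivot','knob_top','stage']); lm(s,['puck','nose','pivot'])
m=bot.masks_of(p,'puck')[0]['mask']; print('depth z?',np.median(p['depth'][m]))
f=lambda im:cv2.resize(im[...,::-1],(400,300),interpolation=cv2.INTER_CUBIC)
cv2.imwrite('pics/m4.png',np.hstack([f(p['img']),f(s['img'][225:330,320:460])]))
state()
E
```

```text
plate [21.4575  0.4935  0.0695  0.0425]
puck top z.064 [20.228  0.492  0.074  0.015] [20.4159  0.4915  0.075   0.015 ]
puck [([0.4898, 0.0703, 0.0594], 0.76)]
nose [([0.4233, -0.0651, 0.096], 0.56)]
pivot [([0.5632, -0.0045, 0.09], 0.86)]
knob_top [([0.4942, 0.0704, 0.0587], 0.52)]
stage []
puck [([0.4801, -0.0377, 0.138], 0.57), ([0.4931, 0.0699, 0.058], 0.47)]
nose [([0.4234, -0.0658, 0.0943], 0.8), ([0.5595, -0.004, 0.0982], 0.35)]
pivot [([0.561, -0.0053, 0.0985], 0.59), ([0.493, 0.0686, 0.0567], 0.5)]
depth z? 0.27809945
t 12.7
q [ 0.4681  0.3692 -0.8818  1.9771  0.348   0.9535 -0.2794]
eef_pos [0.4925 0.0696 0.1909]
tool_rot [-0.0004  0.5907  0.8069 -0.0002]
contact_force [ 0.7457 -0.4064 -0.0151]
torque [ 0.0465 -0.0024  0.0374]
gripper_width 0.5495
grasp_force 0.0
```

View pics/m4.png

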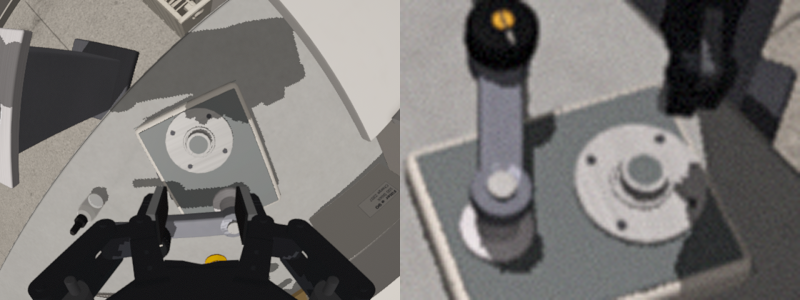

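The puck sits in the ring in both views. I'll confirm it numerically with the mask and depth, and work out the swing geometry.

```bash
python3 - <<'E'
from h import *
p=shot('wrist'); s=shot('side')
for m in bot.masks_of(p,'puck')[:2]:
    M=m['mask']; v,u=np.nonzero(M); print(m['confidence'],u.mean(),v.mean(),len(u),'->z.06',ray_w(p,u.mean(),v.mean(),.06))
    zs=[]
    Ti=np.linalg.inv(p['camera_from_world'])
    W=[]
    for a,b in zip(u,v):
        d=p['depth'][b,a]
        if d==0: continue
        dx,dy=a-p['cx'],b-p['cy'];r=np.hypot(dx,dy);th=r/p['fx']
        W.append((Ti@np.r_[d*np.tan(th)*np.array([dx,-dy])/r,-d,1])[:3])
    W=np.array(W); t=W[W[:,2]>.061]; print('W med',np.median(W,0),W[:,2].max(),'top',len(t),t.mean(0),t.min(0),t.max(0))
    if len(t)>10: c=np.linalg.lstsq(np.c_[t[:,:2],np.ones(len(t))],t[:,2],rcond=None)[0]; print('slope',c[:2])
stage=np.array([.4938,.0695]); piv=np.array([.561,-.0045]); n=np.array([.4235,-.0653])
print(np.linalg.norm(stage-piv),np.linalg.norm(n-piv))
a0=np.degrees(np.arctan2(*(n-piv)[::-1])); a1=np.degrees(np.arctan2(*(stage-piv)[::-1])); print(a0%360,a1)
state()
E
```

```text
0.84 322.56808199121525 231.1325036603221 1366 ->z.06 [0.4925 0.0701 0.06  ]
W med [0.4922 0.0714 0.0646] 0.06742374068924928 top 1204 [0.4923 0.0704 0.0647] [0.478  0.055  0.0611] [0.5068 0.0844 0.0674]
slope [ 0.0049 -0.0141]
0.45 336.76889848812095 263.0463794475389 35188 ->z.06 [0.5108 0.0489 0.06  ]
W med [0.5123 0.0458 0.0456] 0.22080985629480035 top 5309 [ 0.5178 -0.0163  0.1043] [ 0.4164 -0.0591  0.0611] [0.5699 0.0864 0.2208]
slope [-0.1225 -0.3518]
0.09995919167340243 0.1503425754734833
203.8541429278344 132.24284336734397
t 12.85
q [ 0.4683  0.3687 -0.8819  1.9768  0.348   0.9536 -0.2794]
eef_pos [0.4927 0.0696 0.1912]
tool_rot [-0.0001  0.5907  0.8069 -0.    ]
contact_force [ 0.5742  0.1338 -0.1825]
torque [-0.0164 -0.0016  0.011 ]
gripper_width 0.5536
grasp_force 0.0
```

The puck is flat, with its top at 0.0647 and its centre about 1.5 mm from the stage centre. Next is the swing: I'll straddle the nose with the jaws open.

Call:
send_rows(
  deltas="-0.020 -0.018 0 -8; -0.042 -0.037 0 -16; -0.064 -0.056 0 -24; -0.086 -0.075 0 -32; -0.107 -0.094 0 -40",
  claw=0.5,
)

```text
t: 13.35
eef_pos: [0.4349, -0.0619, 0.1913]
tool_rot: [0.0, 0.276, 0.961, -0.0]
contact_force: [0.8, -0.2, 1.0]
gripper_width: 0.496
grasp_force: 0.0
```

Call:
send_rows(
  deltas="0 0 0 -8; 0 0 0 -16; 0 0 0 -24; 0 0 0 -32; 0 0 0 -40",
)

```text
t: 13.85
eef_pos: [0.4355, -0.061, 0.1914]
tool_rot: [0.0, -0.069, 0.998, -0.0]
contact_force: [0.3, 0.9, -0.1]
gripper_width: 0.501
grasp_force: 0.0
```

Call:
send_rows(
  deltas="0 0 0 -8; 0 0 0 -16; 0 0 0 -16; 0 0 0 -16",
)

```text
t: 14.25
eef_pos: [0.4354, -0.0609, 0.1913]
tool_rot: [0.0, -0.202, 0.979, 0.0]
contact_force: [-0.2, 0.5, -0.3]
gripper_width: 0.499
grasp_force: 0.0
```

```bash
python3 - <<'E'
from h import *
state()
p=shot('wrist','w5.png'); lm(p,['nose','pivot','knob_top','knob_mark','stem_mark'])
for d in bot.masks_of(p,'nose')[:1]:
    v,u=np.nonzero(d['mask']); print(d['confidence'],u.mean(),v.mean(),len(u))
piv=np.array([.561,-.0045]);th=np.radians(204); n=piv+.137*np.array([np.cos(th),np.sin(th)])
go(n[0],n[1],.092,204)
E
```

```text
t 14.25
q [ 1.0781  0.4162 -1.2826  2.086   0.4824  0.9876  1.5185]
eef_pos [ 0.4354 -0.0609  0.1913]
tool_rot [ 0.     -0.2025  0.9793  0.0002]
contact_force [-0.1861  0.4807 -0.2727]
torque [-0.0181  0.0043  0.0229]
gripper_width 0.4991
grasp_force 0.0
nose [([0.4242, -0.0657, 0.0973], 0.57)]
pivot [([0.5592, -0.0041, 0.0917], 0.83)]
knob_top [([0.4708, -0.0407, 0.1357], 0.56)]
knob_mark [([0.4776, -0.0364, 0.1329], 0.93)]
stem_mark [([0.4719, -0.0345, 0.1378], 0.6)]
0.64 326.25917813934086 320.98258239465997 9588
shift mm [-0.6  0.4 99.4] spin -0.5 yaw now -156.5 q7 1.521 pos [ 0.4354 -0.0608  0.1914]
```

View pics/w5.png

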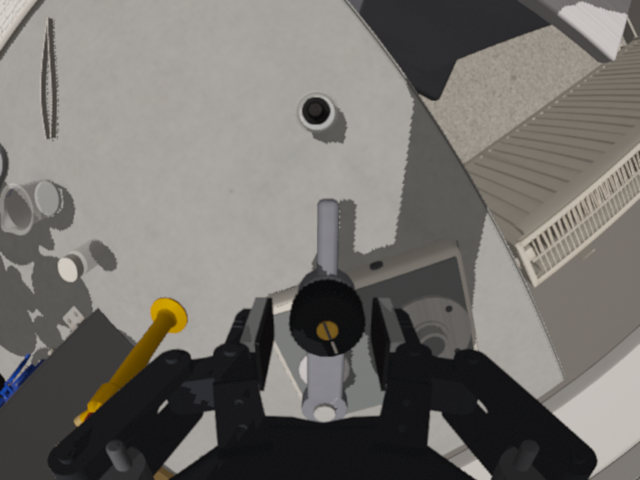

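Wrist view: the nose (328,230) lies along the tool x axis, centred between the pads. The knob is at (327,318) and the dropper is clear.

Call:
send_rows(
  deltas="0.006 0 0.020 0; 0.006 0 0.045 0; 0.006 0 0.070 0; 0.006 0 0.090 0; 0.006 0 0.098 0",
)

```text
t: 15.1
eef_pos: [0.4289, -0.0632, 0.0918]
tool_rot: [-0.001, -0.204, 0.979, 0.0]
contact_force: [-0.2, -0.4, -0.1]
gripper_width: 0.502
grasp_force: 0.0
```

Call:
send_rows(
  deltas="0 0 0 0; 0 0 0 0",
)

```text
t: 15.3
eef_pos: [0.4305, -0.0631, 0.094]
tool_rot: [0.0, -0.204, 0.979, -0.0]
contact_force: [-0.1, 0.3, -0.5]
gripper_width: 0.5
grasp_force: 0.0
```

```bash
cat > arc.py <<'E'
from h import *
import sys
state()
piv=np.array([.561,-.0045])
for a in map(float,sys.argv[2:]):
    th=np.radians(a); n=piv+float(sys.argv[1])*np.array([np.cos(th),np.sin(th)]); print(a,end=' '); go(n[0],n[1],.093,a)
E
python3 arc.py .139 196 189 182 175 168
```

```text
t 15.3
q [ 0.9083  0.5457 -1.1013  2.182   0.6869  0.8184  1.3451]
eef_pos [ 0.4305 -0.0631  0.094 ]
tool_rot [ 0.0004 -0.2043  0.9789 -0.0001]
contact_force [-0.1122  0.3216 -0.4604]
torque [-0.0016 -0.0132 -0.03  ]
gripper_width 0.5002
grasp_force 0.0
196.0 shift mm [-5.3 19.8  1. ] spin 7.6 yaw now -156.4 q7 1.345 pos [ 0.4305 -0.0631  0.094 ]
189.0 shift mm [-8.5 36.5  1. ] spin 14.6 yaw now -156.4 q7 1.345 pos [ 0.4305 -0.0631  0.094 ]
182.0 shift mm [-13.8  52.6   1. ] spin 21.6 yaw now -156.4 q7 1.345 pos [ 0.4305 -0.0631  0.094 ]
175.0 shift mm [-21.  68.   1.] spin 28.6 yaw now -156.4 q7 1.345 pos [ 0.4305 -0.0631  0.094 ]
168.0 shift mm [-30.   82.4   1. ] spin 35.6 yaw now -156.4 q7 1.345 pos [ 0.4305 -0.0631  0.094 ]
```

Call:
send_rows(
  deltas="-0.001 0.008 0.001 3; -0.002 0.014 0.001 6; -0.004 0.022 0.001 9; -0.006 0.031 0.001 13; -0.008 0.040 0.001 17",
)

```text
t: 15.8
eef_pos: [0.4218, -0.024, 0.0933]
tool_rot: [0.001, -0.055, 0.998, -0.001]
contact_force: [0.5, -3.0, 0.4]
gripper_width: 0.502
grasp_force: 1.1
```

```bash
python3 arc.py .139 183 179 175 171 167
```

```text
t 15.8
q [ 0.7835  0.4928 -1.0424  2.2118  0.6305  0.77    0.9971]
eef_pos [ 0.4218 -0.024   0.0933]
tool_rot [ 0.0006 -0.0553  0.9985 -0.0009]
contact_force [ 0.4878 -2.9836  0.4186]
torque [-0.5027 -0.105   0.0076]
gripper_width 0.5016
grasp_force 1.1425
183.0 shift mm [-1.8 12.1  0.3] spin 3.3 yaw now -173.7 q7 0.997 pos [ 0.4218 -0.024   0.0933]
179.0 shift mm [-2.7 21.8  0.3] spin 7.3 yaw now -173.7 q7 0.997 pos [ 0.4218 -0.024   0.0933]
175.0 shift mm [-4.2 31.4  0.2] spin 11.3 yaw now -173.7 q7 0.997 pos [ 0.4218 -0.024   0.0933]
171.0 shift mm [-6.5 40.8  0.2] spin 15.3 yaw now -173.7 q7 0.997 pos [ 0.4218 -0.024   0.0933]
167.0 shift mm [-9.4 50.1  0.2] spin 19.3 yaw now -173.7 q7 0.997 pos [ 0.4218 -0.024   0.0933]
```

Call:
send_rows(
  deltas="-0.001 0.010 0 4; -0.002 0.019 0 8; -0.004 0.029 0 12; -0.006 0.039 0 16; -0.009 0.048 0 19",
)

```text
t: 16.3
eef_pos: [0.4246, 0.0249, 0.0931]
tool_rot: [0.0, 0.11, 0.994, -0.001]
contact_force: [-1.1, -1.7, -0.5]
gripper_width: 0.505
grasp_force: 1.2
```

```bash
python3 arc.py .139 163 159 155 151 147
```

```text
t 16.3
q [ 0.6091  0.4634 -0.9649  2.2076  0.5765  0.7439  0.6016]
eef_pos [0.4246 0.0249 0.0931]
tool_rot [ 0.0002  0.1099  0.9939 -0.0009]
contact_force [-1.078  -1.7463 -0.4527]
torque [-0.4866  0.4416 -0.0157]
gripper_width 0.5048
grasp_force 1.2151
163.0 shift mm [-1.  11.7  0.1] spin 4.4 yaw now 167.4 q7 0.602 pos [0.4246 0.0249 0.0931]
159.0 shift mm [-2.1 21.3  0.1] spin 8.4 yaw now 167.4 q7 0.602 pos [0.4246 0.0249 0.0931]
155.0 shift mm [-3.8 30.9  0.1] spin 12.4 yaw now 167.4 q7 0.602 pos [0.4246 0.0249 0.0931]
151.0 shift mm [-6.2 40.3  0.1] spin 16.4 yaw now 167.4 q7 0.602 pos [0.4246 0.0249 0.0931]
147.0 shift mm [-9.3 49.5  0. ] spin 20.4 yaw now 167.4 q7 0.602 pos [0.4246 0.0249 0.0931]
```

Call:
send_rows(
  deltas="-0.001 0.010 0 4; -0.002 0.020 0 8; -0.004 0.030 0 12; -0.006 0.040 0 16; -0.009 0.049 0 20",
)

```text
t: 16.8
eef_pos: [0.4441, 0.071, 0.0931]
tool_rot: [0.0, 0.281, 0.96, -0.001]
contact_force: [-0.7, -1.9, -1.1]
gripper_width: 0.499
grasp_force: 1.2
```

Call:
send_rows(
  deltas="0 0.008 0 3; -0.001 0.016 0 6; -0.002 0.023 0 9; -0.003 0.030 0 12; -0.004 0.036 0 15",
)

```text
t: 17.3
eef_pos: [0.4673, 0.0991, 0.0933]
tool_rot: [0.001, 0.403, 0.915, -0.0]
contact_force: [-0.4, -3.1, -0.5]
gripper_width: 0.502
grasp_force: 1.0
```

```bash
python3 arc.py .139 130 128 126 124 122
```

```text
t 17.3
q [ 0.3127  0.4829 -0.7945  2.1009  0.5068  0.7545 -0.0649]
eef_pos [0.4673 0.0991 0.0933]
tool_rot [ 0.0006  0.4033  0.9151 -0.0002]
contact_force [-0.4386 -3.1424 -0.4895]
torque [-0.5609  0.0461  0.1031]
gripper_width 0.5022
grasp_force 0.9993
130.0 shift mm [-0.9  5.1  0.3] spin 2.4 yaw now 132.4 q7 -0.065 pos [0.4673 0.0991 0.0933]
128.0 shift mm [-1.1 10.   0.3] spin 4.4 yaw now 132.4 q7 -0.065 pos [0.4673 0.0991 0.0933]
126.0 shift mm [-1.6 14.8  0.3] spin 6.4 yaw now 132.4 q7 -0.065 pos [0.4673 0.0991 0.0933]
124.0 shift mm [-2.2 19.6  0.3] spin 8.4 yaw now 132.4 q7 -0.065 pos [0.4673 0.0991 0.0933]
122.0 shift mm [-3.  24.4  0.3] spin 10.4 yaw now 132.4 q7 -0.065 pos [0.4673 0.0991 0.0933]
```

Call:
send_rows(
  deltas="-0.001 0.004 0 2; -0.001 0.007 0 3; -0.001 0.010 0 4; -0.001 0.012 0 5; -0.002 0.014 0 6",
)

```text
t: 17.8
eef_pos: [0.4774, 0.1067, 0.0923]
tool_rot: [-0.001, 0.45, 0.893, -0.001]
contact_force: [-6.6, -3.9, 4.8]
gripper_width: 0.494
grasp_force: 4.1
```

Call:
send_rows(
  deltas="0 0.002 0 0; 0 0.003 0 0; 0 0.004 0 0; 0 0.005 0 0; 0 0.006 0 0",
)

```text
t: 18.3
eef_pos: [0.4779, 0.1065, 0.0909]
tool_rot: [-0.003, 0.45, 0.893, -0.007]
contact_force: [-14.9, -12.2, 10.2]
gripper_width: 0.505
grasp_force: 9.8
```

```bash
python3 arc.py .139 126 124 122; python3 -c "
from h import *
p=shot('side'); lm(p,['knob_top','nose'])"
```

```text
t 18.3
q [ 0.2665  0.5004 -0.7591  2.0675  0.4973  0.7756 -0.1657]
eef_pos [0.4779 0.1065 0.0909]
tool_rot [-0.0028  0.4503  0.8929 -0.0067]
contact_force [-14.9153 -12.1997  10.1694]
torque [-2.7793  3.3124  0.2386]
gripper_width 0.5047
grasp_force 9.7916
126.0 shift mm [ 0.3  2.  -2.1] spin 0.5 yaw now 126.5 q7 -0.166 pos [0.4779 0.1065 0.0909]
124.0 shift mm [ 0.2  6.8 -2.2] spin 2.5 yaw now 126.5 q7 -0.166 pos [0.4779 0.1065 0.0909]
122.0 shift mm [-0.1 11.7 -2.2] spin 4.5 yaw now 126.5 q7 -0.166 pos [0.4779 0.1065 0.0909]
knob_top [([0.4913, 0.0656, 0.136], 0.76), ([0.4608, 0.1047, 0.0913], 0.52)]
nose [([0.4592, 0.103, 0.0941], 0.78)]
```

Call:
send_rows(
  deltas="0 -0.008 -0.002 0; 0 -0.014 -0.002 0; 0 -0.014 -0.002 0; 0 -0.014 -0.020 0; 0 -0.014 -0.060 0",
)

```text
t: 18.95
eef_pos: [0.4707, 0.1025, 0.151]
tool_rot: [-0.002, 0.449, 0.893, -0.001]
contact_force: [1.0, -0.5, 0.3]
gripper_width: 0.501
grasp_force: 0.0
```

Call:
send_rows(
  deltas="0 0 -0.040 0; -0.010 0 -0.060 -8; -0.020 0 -0.060 -16; -0.030 0 -0.060 -24; -0.038 0 -0.060 -32",
  claw=0.85,
)

```text
t: 19.45
eef_pos: [0.4958, 0.0721, 0.2129]
tool_rot: [0.001, 0.183, 0.983, 0.0]
contact_force: [0.2, -0.1, 0.3]
gripper_width: 0.852
grasp_force: 0.0
```

Call:
send_rows(
  deltas="0 0 0 -8; 0 0 0 -16; 0 0 0 -24; 0 0 0 -32; 0 0 0 -40",
)

```text
t: 19.95
eef_pos: [0.4953, 0.0726, 0.2127]
tool_rot: [0.001, -0.164, 0.986, 0.0]
contact_force: [0.7, 0.4, 0.3]
gripper_width: 0.849
grasp_force: 0.0
```

Call:
send_rows(
  deltas="0 0 0 -8; 0 0 0 -16; 0 0 0 -20; 0 0 0 -20",
)

```text
t: 20.35
eef_pos: [0.4952, 0.0725, 0.2125]
tool_rot: [0.001, -0.33, 0.944, 0.001]
contact_force: [-0.6, -0.3, -0.1]
gripper_width: 0.851
grasp_force: 0.0
```

```bash
python3 - <<'E'
from h import *
state()
p=shot('wrist'); s=shot('side'); t=shot('top')
for c in (p,s,t): lm(c,['knob_top','knob_mark','stem_mark','nose','pivot'])
yw=np.radians(yaw()); A=lambda a,b:yw+np.radians(np.arange(a,b,2))
print('knob',fitcirc(p,.4935,.0695,.136,.023,A(-110,110),span=.006))
f=lambda im:cv2.resize(im[...,::-1],(400,300),interpolation=cv2.INTER_CUBIC)
cv2.imwrite('pics/m6.png',np.vstack([np.hstack([f(p['img']),f(s['img'][225:330,320:460])]),np.hstack([f(t['img'][180:285,150:290]),f(p['img'][180:330,220:420])])]))
go(.4935,.0695,.125)
E
```

```text
t 20.35
q [ 0.7012  0.4906 -1.2295  1.9391  0.5245  1.086   1.4948]
eef_pos [0.4952 0.0725 0.2125]
tool_rot [ 0.0006 -0.3304  0.9438  0.0006]
contact_force [-0.5908 -0.3121 -0.149 ]
torque [-0.0505  0.0324 -0.036 ]
gripper_width 0.851
grasp_force 0.0
knob_top [([0.494, 0.0712, 0.1345], 0.68)]
knob_mark [([0.5018, 0.0684, 0.1324], 0.95)]
stem_mark [([0.4979, 0.0672, 0.1366], 0.61)]
nose [([0.4625, 0.107, 0.0952], 0.64)]
pivot [([0.5614, -0.0043, 0.0908], 0.9)]
knob_top [([0.4923, 0.0673, 0.1322], 0.77), ([0.4102, -0.3814, -0.0001], 0.3)]
knob_mark [([0.5036, 0.0691, 0.1357], 0.81)]
stem_mark [([0.5057, 0.0617, 0.1356], 0.59)]
nose [([0.4594, 0.1069, 0.0907], 0.55)]
pivot [([0.56, -0.0045, 0.0937], 0.6)]
knob_top []
knob_mark []
stem_mark []
nose []
pivot [([0.5623, -0.0043, 0.0978], 0.88)]
knob [24.9814  0.4895  0.0665  0.0225]
shift mm [ 2.5 -1.4 87.3] spin 0 yaw now -141.4 q7 1.495 pos [0.4946 0.0722 0.2123]
```

View pics/m6.png

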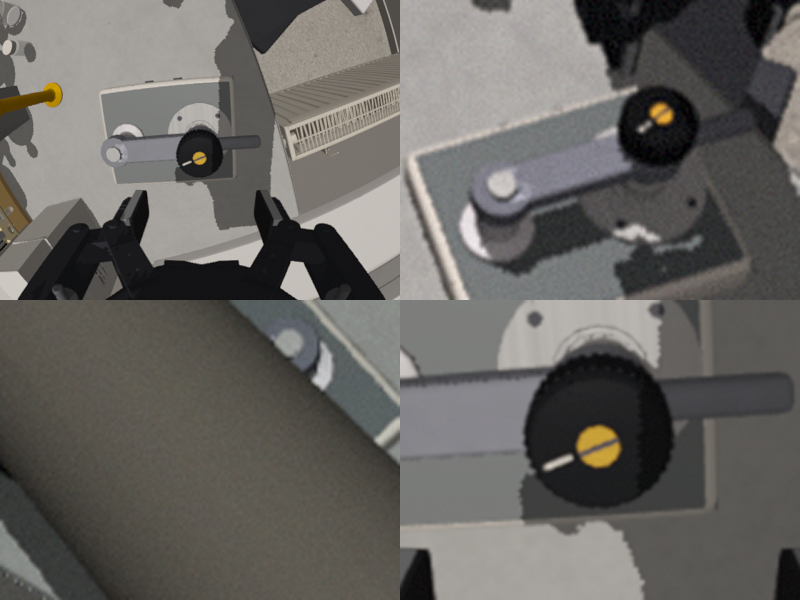

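The arm is at its stop with the knob over the plate. The brass stem is at about (319,253) in the wrist image, with the white line to its left. I'll measure the stem centre precisely.

```bash
cat >> h.py <<'E'
def stem(p,box=(200,300,260,380)):
    y0,y1,x0,x1=box; h=cv2.cvtColor(p['img'],cv2.COLOR_RGB2HSV)[y0:y1,x0:x1]
    m=((h[...,0]>15)&(h[...,0]<32)&(h[...,1]>110)&(h[...,2]>110)).astype(np.uint8)
    n,l,st,c=cv2.connectedComponentsWithStats(cv2.morphologyEx(m,cv2.MORPH_CLOSE,np.ones((7,7))))
    i=1+st[1:,4].argmax(); return c[i][0]+x0,c[i][1]+y0,st[i,4]
E
python3 - <<'E'
from h import *
p=shot('wrist'); u,v,n=stem(p); P=ray_w(p,u,v,.136); print(u,v,n,P)
s=shot('side'); u,v,n=stem(s,(225,330,320,460)); print(u,v,n,ray_p(s,u,v,.136))
go(P[0],P[1],.125)
E
```

```text
318.73295454545456 254.1193181818182 352 [0.4941 0.0697 0.136 ]
411.1162790697674 264.16279069767444 43 [0.4937 0.0686 0.136 ]
shift mm [ 1.9 -1.6 87.3] spin 0 yaw now -141.4 q7 1.495 pos [0.4946 0.0722 0.2123]
```

Call:
send_rows(
  deltas="0.002 -0.002 0.025 0; 0.002 -0.002 0.050 0; 0.002 -0.002 0.072 0; 0.002 -0.002 0.086 0; 0.002 -0.002 0.090 0",
)

```text
t: 21.85
eef_pos: [0.4936, 0.0692, 0.1211]
tool_rot: [-0.001, -0.33, 0.944, 0.0]
contact_force: [0.4, -0.6, 0.1]
gripper_width: 0.852
grasp_force: 0.0
```

Call:
send_rows(
  deltas="0 0 0 0; 0 0 0 0; 0 0 0 0; 0 0 0 0; 0 0 0 0",
  claw=0.3,
  force=40,
)

```text
t: 22.35
eef_pos: [0.4948, 0.0698, 0.1234]
tool_rot: [0.001, -0.33, 0.944, -0.0]
contact_force: [-2.6, 0.9, 6.7]
gripper_width: 0.514
grasp_force: 40.6
```

```bash
python3 -c "
from h import *
state(); go(.494,.0696,.122)"
```

```text
t 22.35
q [ 0.5973  0.5958 -1.1068  2.022   0.6698  0.9424  1.3795]
eef_pos [0.4948 0.0698 0.1234]
tool_rot [ 0.0008 -0.3303  0.9439 -0.0002]
contact_force [-2.6334  0.8539  6.7331]
torque [ 0.0067  0.5177 -0.0203]
gripper_width 0.5139
grasp_force 40.6418
shift mm [0.8 0.3 1.4] spin 0 yaw now -141.4 q7 1.38 pos [0.4948 0.0698 0.1234]
```

Call:
send_rows(
  deltas="0 0 0 6; 0 0 0 14; 0 0 0 22; 0 0 0 30; 0 0 0 38",
)

```text
t: 22.85
eef_pos: [0.4951, 0.0691, 0.1234]
tool_rot: [0.001, -0.002, 1.0, -0.0]
contact_force: [-1.1, -2.2, 5.7]
gripper_width: 0.518
grasp_force: 40.6
```

```bash
python3 -c "
from h import *
o=bot.get_obs(); print(o['torque'],o['contact_force']);go(.494,.0696,.122)"
```

```text
[-0.469   0.3322  0.1921] [-1.0907 -2.2481  5.7062]
shift mm [1.1 0.5 1.4] spin 0 yaw now -179.7 q7 0.808 pos [0.4951 0.0691 0.1234]
```

Call:
send_rows(
  deltas="0 0 0 7; 0 0 0 14; 0 0 0 21; 0 0 0 28; 0 0 0 35",
)

```text
t: 23.35
eef_pos: [0.4949, 0.0685, 0.1235]
tool_rot: [0.001, 0.298, 0.954, -0.001]
contact_force: [-2.5, -4.4, 8.4]
gripper_width: 0.512
grasp_force: 40.8
```

```bash
python3 -c "
from h import *
o=bot.get_obs(); print(o['torque'],o['contact_force']);go(.494,.0696,.122)
p=shot('wrist');s=shot('side')
lm(p,['knob_mark','stem_mark','knob_top','nose']);lm(s,['knob_mark','stem_mark','knob_top'])"
```

```text
[-0.8446  0.5704  0.2921] [-2.5335 -4.4475  8.4152]
shift mm [1.4 0.4 1.5] spin 0 yaw now 145.3 q7 0.282 pos [0.4949 0.0685 0.1235]
knob_mark [([0.4893, 0.0605, 0.1316], 0.74)]
stem_mark [([0.4879, 0.0621, 0.1366], 0.84)]
knob_top [([0.4943, 0.0718, 0.1358], 0.76)]
nose [([0.461, 0.104, 0.0931], 0.92)]
knob_mark [([0.4903, 0.062, 0.1318], 0.55)]
stem_mark [([0.4964, 0.0579, 0.1369], 0.63)]
knob_top [([0.4948, 0.068, 0.138], 0.58)]
```

Call:
send_rows(
  deltas="0 0 0 3; 0 0 0 6",
)

```text
t: 24.0
eef_pos: [0.4949, 0.0683, 0.1235]
tool_rot: [0.001, 0.347, 0.938, -0.001]
contact_force: [-2.3, -4.6, 9.9]
gripper_width: 0.515
grasp_force: 41.0
```

```bash
cat > k.py <<'E'
from h import *
o=bot.get_obs(); print(o['torque'],o['contact_force']);go(.494,.0696,.122)
p=shot('wrist','k.png')
# slot / line angles about stem centre in image
u,v,n=stem(p,(200,400,240,400)); print('stem px',u,v,n)
g=p['img'].astype(int); 
q0=ray_w(p,u,v,.136)
def samp(r,a,z=.136):
    uv=proj_w(p,np.c_[q0[0]+r*np.cos(a),q0[1]+r*np.sin(a),np.full(len(a),z)]).astype(np.float32)
    return cv2.remap(p['img'],uv[:,0].reshape(1,-1),uv[:,1].reshape(1,-1),cv2.INTER_LINEAR)[0].astype(float)
a=np.radians(np.arange(0,360,2)); L=sum(samp(r,a).mean(1) for r in (.009,.011,.013,.015)); 
i=L.argmax(); w=np.clip(L-0.6*L.max(),0,None)*(np.abs((np.arange(180)-i+90)%180-90)<12); d=(np.arange(180)-i+90)%180-90
la=(2*(i+(w*d).sum()/w.sum()))%360
S=sum(samp(r,a).sum(1) for r in (.002,.003,.004)); S2=S[:90]+S[90:]
j=S2.argmin(); w=np.clip(S2.mean()-S2,0,None); d=(np.arange(90)-j+45)%90-45; w=w*(np.abs(d)<10)
sa=(2*(j+(w*d).sum()/w.sum()))%180
print('line',la,'slot',sa,'diff',(sa-la+90)%180-90, L.max()/np.median(L))
E
python3 k.py
```

```text
[-0.7862  0.6121  0.2009] [-2.3104 -4.5712  9.906 ]
shift mm [1.5 0.4 1.5] spin 0 yaw now 139.4 q7 0.194 pos [0.4949 0.0683 0.1235]
stem px 321.58 337.6907692307692 650
line 251.9519015659955 slot 74.58169800836428 diff 2.629796442368786 5.86372745490982
```

Call:
send_rows(
  deltas="0 0 0 6; 0 0 0 12; 0 0 0 18",
)

```text
t: 24.35
eef_pos: [0.4946, 0.068, 0.1236]
tool_rot: [0.001, 0.49, 0.872, -0.001]
contact_force: [-4.0, -4.5, 11.8]
gripper_width: 0.51
grasp_force: 41.2
```

```bash
python3 k.py
```

```text
[-1.0907  0.9005  0.2958] [-4.0389 -4.5436 11.7956]
shift mm [1.6 0.3 1.5] spin 0 yaw now 121.3 q7 -0.081 pos [0.4946 0.068  0.1236]
stem px 321.4801829268293 337.6737804878049 656
line 233.91555555555556 slot 58.17066448986668 diff 4.255108934311124 5.808764940239043
```

Call:
send_rows(
  deltas="0 0 0 6; 0 0 0 12",
)

```text
t: 24.6
eef_pos: [0.4944, 0.0679, 0.1236]
tool_rot: [0.001, 0.579, 0.816, -0.001]
contact_force: [-4.7, -4.7, 12.2]
gripper_width: 0.518
grasp_force: 41.3
```

```bash
python3 k.py
```

```text
[-1.0433  1.0582  0.009 ] [-4.7456 -4.6949 12.1705]
shift mm [1.7 0.2 1.6] spin 0 yaw now 109.3 q7 -0.264 pos [0.4944 0.0679 0.1236]
stem px 321.22239031770044 338.0605143721634 661
line 221.15518707482994 slot 53.79963450514848 diff 12.644447430318536 5.8084291187739465
```

The clutch has begun to slip: the torque is near 0 and the mark and slot are about 10° apart. I'll finish this click.

Call:
send_rows(
  deltas="0 0 0 4; 0 0 0 8; 0 0 0 11; 0 0 0 11",
)

```text
t: 25.05
eef_pos: [0.4942, 0.0679, 0.1235]
tool_rot: [0.001, 0.653, 0.757, -0.001]
contact_force: [-5.5, -5.3, 12.4]
gripper_width: 0.515
grasp_force: 41.3
```

```bash
python3 k.py
```

```text
[-1.1349  1.1604  0.1941] [-5.5003 -5.3151 12.4332]
shift mm [1.7 0.1 1.5] spin 0 yaw now 98.5 q7 -0.43 pos [0.4942 0.0679 0.1235]
stem px 321.2844702467344 338.29317851959365 689
line 210.447660395562 slot 54.48424455918545 diff 24.036584163623445 5.656140350877195
```

Call:
send_rows(
  deltas="0 0 0 0; 0 0 0 0; 0 0 0 0; 0 0 0 0",
  claw=0.85,
)

```text
t: 25.5
eef_pos: [0.4944, 0.0696, 0.1223]
tool_rot: [-0.0, 0.652, 0.758, 0.0]
contact_force: [0.5, -0.0, 0.3]
gripper_width: 0.851
grasp_force: 0.0
```

```bash
python3 k.py; python3 -c "
from h import *
state()"
```

```text
[-0.0236  0.0007 -0.0702] [ 0.5237 -0.0438  0.2934]
shift mm [ 0.1 -0.4  0.3] spin 0 yaw now 98.6 q7 -0.429 pos [0.4944 0.0696 0.1223]
stem px 319.86260623229464 343.4971671388102 706
line 213.0667050028752 slot 53.876415476672946 diff 20.809710473797736 9.466192170818506
t 25.55
q [ 0.2528  0.416  -0.627   2.0419  0.3415  0.7858 -0.4288]
eef_pos [0.4943 0.0695 0.1223]
tool_rot [-0.0001  0.6522  0.758   0.0001]
contact_force [-0.7097  0.3974 -0.4285]
torque [-0.0049 -0.      0.0179]
gripper_width 0.8505
grasp_force 0.0
```

Call:
send_rows(
  deltas="0 0 -0.020 0; 0 0 -0.050 0; 0 0 -0.080 0; -0.020 0 -0.100 0; -0.050 0 -0.100 0",
)

```text
t: 26.05
eef_pos: [0.5036, 0.0219, 0.2255]
tool_rot: [0.002, 0.651, 0.759, 0.002]
contact_force: [1.8, 0.2, 1.1]
gripper_width: 0.848
grasp_force: 0.0
```

Call:
send_rows(
  deltas="-0.025 0 0 0; -0.025 0 0 0; -0.025 0 0 0",
)

```text
t: 26.35
eef_pos: [0.5054, -0.005, 0.2221]
tool_rot: [-0.0, 0.653, 0.758, 0.0]
contact_force: [0.8, 0.5, -0.7]
gripper_width: 0.85
grasp_force: 0.0
```

```bash
sed -i 's/(200,400,240,400)/(60,400,240,420)/' k.py; python3 k.py; python3 - <<'E'
from h import *
p=shot('wrist'); s=shot('side'); t=shot('top')
lm(p,['knob_top','knob_mark','stem_mark','nose']); lm(s,['knob_top','knob_mark','stem_mark','puck'])
u,v,n=stem(p,(60,400,240,420)); print(ray_w(p,u,v,.136)); a,b=int(u),int(v)
f=lambda im:cv2.resize(im[...,::-1],(400,300),interpolation=cv2.INTER_CUBIC)
cv2.imwrite('pics/m8.png',np.vstack([np.hstack([f(p['img'][b-30:b+30,a-40:a+40]),f(s['img'][225:330,320:460])]),np.hstack([f(t['img']),f(p['img'])])]))
state()
E
```

```text
[ 0.1003  0.0286 -0.0384] [ 0.7821  0.4508 -0.6667]
shift mm [ 75.4  -0.2 100.2] spin 0 yaw now 98.5 q7 -0.155 pos [ 0.5054 -0.005   0.2221]
stem px 382.38709677419354 350.13870967741934 620
line 181.64894784082975 slot 26.700844235354772 diff 25.051896394525016 1.0628910108659861
knob_top [([0.4965, 0.0713, 0.1366], 0.68)]
knob_mark [([0.4867, 0.0655, 0.1327], 0.95)]
stem_mark [([0.4851, 0.0601, 0.1371], 0.56)]
nose [([0.4625, 0.1051, 0.0948], 0.87)]
knob_top [([0.4944, 0.0656, 0.1364], 0.74), ([0.4924, 0.0606, 0.137], 0.63)]
knob_mark [([0.4849, 0.066, 0.1329], 0.68)]
stem_mark [([0.4927, 0.059, 0.1356], 0.59)]
puck [([0.4929, 0.0699, 0.0596], 0.39)]
[ 0.5598 -0.0734  0.136 ]
t 26.95
q [ 0.4414  0.2826 -0.6515  1.9382  0.2042  0.9862 -0.1546]
eef_pos [ 0.5055 -0.0047  0.2223]
tool_rot [ 0.      0.6522  0.7581 -0.    ]
contact_force [ 0.3543 -0.3824 -0.0134]
torque [-0.0301  0.012  -0.034 ]
gripper_width 0.8536
grasp_force 0.0
```

View pics/m8.png

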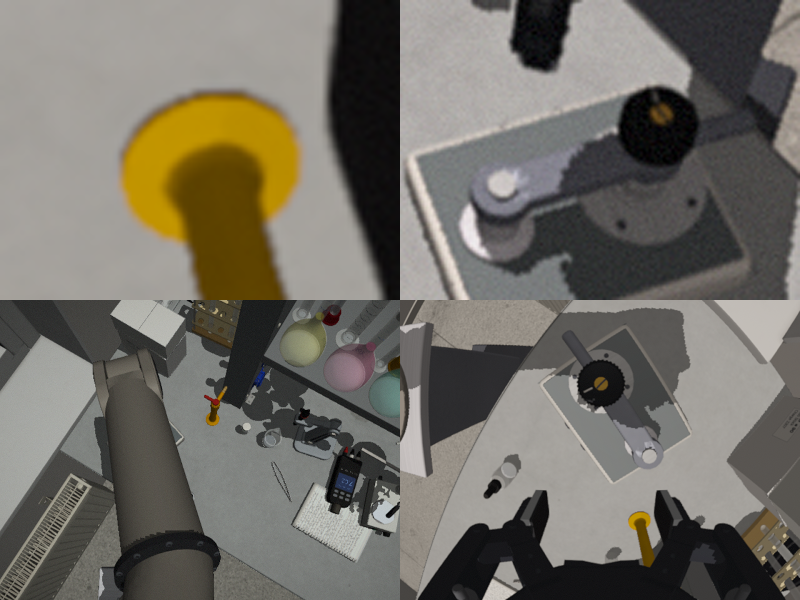

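The crop caught the burner's yellow base. The stem is actually at about (320,134), so I'll measure again there.

```bash
sed -i 's/(60,400,240,420)/(100,170,270,370)/' k.py; python3 k.py; python3 - <<'E'
from h import *
p=shot('wrist'); u,v,n=stem(p,(100,170,270,370)); print(ray_w(p,u,v,.136)); a,b=int(u),int(v)
cv2.imwrite('pics/m9.png',cv2.resize(p['img'][b-30:b+30,a-40:a+40,::-1],(640,480),interpolation=cv2.INTER_CUBIC))
E
```

```text
[-0.0301  0.012  -0.034 ] [ 0.3543 -0.3824 -0.0134]
shift mm [ 75.2  -0.2 100.3] spin 0 yaw now 98.6 q7 -0.155 pos [ 0.5055 -0.0047  0.2223]
stem px 321.0036496350365 132.12408759124088 274
line 215.00638026371757 slot 53.77054497454271 diff 18.764164710825128 5.125827814569537
[0.4936 0.0695 0.136 ]
```

View pics/m9.png

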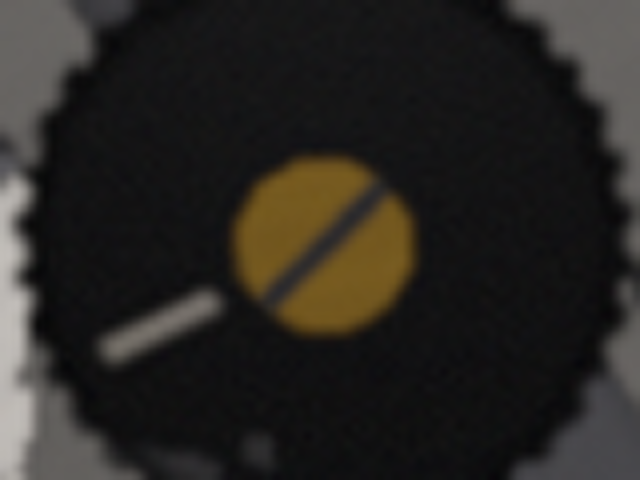

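The picture shows the white line (110,350)–(212,300) at about 26° and the slot (268,303)–(382,185) at about 46°. That is roughly 20° apart, so exactly one click. The knob is at (0.4936, 0.0695), over the stage, and the robot is clear.

```bash
python3 -c "
from h import *
print(bot.hand_in())"
```

```text
the job is handed in; nothing more can be done
None
```

I handed the job in after about 27 s of the 72 s allowed, with the specimen flat in the ring, the press arm at its stop, the clutch clicked once by my measurement and the gripper clear; no verdict came back, and the clamping force wasn't measured directly.

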